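# Close up the spice rack with its click stop

## Robot

A 6-joint arm with a two-finger parallel gripper is mounted at the origin on a cart in front of the work surface, level with it; the furniture and walls round the work are solid. World frame = base frame: x ahead of the robot, y to its left, z up, the work surface at z = 0. Lengths are in mm, angles in degrees, forces in N, time in s.
With the tool pointing down it reaches from about 350 to 850 mm from the base axis. Payload 8.1 kg.
Tool frame: the origin (TCP) lies at the very end of the fingers, on their centre line; the grasp point (between the pads) lies 19 mm behind it; z points along the fingers, y is the direction in which the jaws open and shut (so a half turn about z gives the same grasp; the last joint's range is limited). The gripper opens to 85 mm and grips with 20 to 120 N. Pads are 22 mm wide; open, the fingers measure 114 mm over their backs; the gripper's body (76 mm by 85 mm) begins 54 mm behind the grasp point. The pads swing forward as they close: fully open they stand 13 mm farther back than shut.
Start: joints at [-73.075, 7.471, 85.268, -0, 87.261, -4.893], TCP at [223.018, -557.017, 231.292] pointing down, gripper open.
Joint ranges: [-169.43, 169.43], [-51.17, 129.36], [1.28, 143.12], [-76.62, 256.62], [0, 156.53], [-152.29, 152.29]. Speed limits (degrees/s): [136.94, 136.94, 159.86, 180, 180, 180].

## Interface

Orientations are given as [roll, pitch, yaw] about the fixed x, y, z axes, in that order (R = Rz(yaw) Ry(pitch) Rx(roll)).
In Python, from bench import r gives the robot as it stands.
- The arm moves only by the shell command python3 -m crank 'ROWS' [OPENING] [FORCE]. ROWS is JSON, a list that holds one entry, the list of rows, each a list of 6 numbers: the shift along the tool's x, y, z in m, then the turn, a rotation vector about the tool's x, y, z in rad. A call has 1 to 10 rows; each row is the pose to reach, as a shift and turn from the pose measured when the call began, along the tool's axes at that moment; what a row does not reach only later rows make up. A row lasts 1/8 s, in which the tool goes at most 62.5 mm and 10.7 degrees, less where a joint would pass 70% of its speed; a pose out of reach is approached as far as the arm can. A call with a gripper value outside its range is refused whole. OPENING is the closure, from 0 (fully open) to 1 (shut), set as the call begins (- or left out, the last holds). The fingers move at their own pace and stop on an object; FORCE is the grip in N (left out, the last holds). Time passes only in rows, so rows that repeat a pose let the fingers close. It gives the time, the measured TCP pose, the force and the opening at its end, in the units of the state.
- r.sense(): the state, without advancing time (a new reading comes with each control period).
- r.snapshot(name): name is "scene" or "top"; returns (picture, depth): 400x640x3 uint8, blue, green, red; 400x640 float32, mm along the optical axis (not along the pixel's ray), 0 where there is no reading.
- r.get_calibration(name): a dict with "mtx" (3x3 intrinsics, pixels), "cam_to_world" (4x4, takes a point from camera to world coordinates). Camera axes: x right, y down, z forward; pixel columns grow to the right and rows downward; lengths in mm; the calibration is good to about 2 mm. A picture is of the moment at which its call begins. get_calibration takes no time and is no camera call.
- r.hand_in(): hands the job in, once; it reports no verdict.
Trained networks look in the newest picture that a camera, given by its name, has taken for a name from the list of things; names that differ only in an ending like _2 or _b are one class to them, and where a whole thing is asked for, a point or a joint stands for the part that bears it (a point fixed in the world has none). Each returns a list of dicts, best first, with "conf" (0 to 1); they miss things now and then, are a little off and sometimes report something else, mostly with a low value. They report only what shows in the picture. A call takes as long as a camera call. They do not tell look-alikes from the thing itself.
- r.look_for(thing, camera): "extent" ([left, top, right, bottom] in pixels, round what is visible of it).
- r.landmark_of(thing, camera): "pixel" ([column, row] in pixels: a listed point, or the origin of a listed thing).
The state is a dict: "time": time; "joint_pos": joint angles; "qd": joint speeds; "joint_efforts": joint torques, N m; "tool_pos": TCP position; "tcp_rot": TCP orientation; "ft_force": force on the tool from outside, world axes, zero at the start; "wrist_torque": the same for the moment, N m; "finger_gap": finger opening in mm.
Only numpy, scipy, OpenCV 4.12 (cv2) and the standard library are available. Lean on these libraries where they do the work, as an engineer would, in place of code of your own. Each camera call takes 0.05 s, during which the arm holds its last target.

## Task

The row in the spice rack stands loose. With shut fingers push the rack's sliding end stop along its notched rail so that it gathers the four things in the row against the fixed wooden end, and leave it clicked into the last notch the row leaves room for, so that they stand snug and upright. Only push: pinch and lift nothing, do not squeeze the row hard, and leave everything outside the rack alone.

Things in the scene. Friction and masses are not known exactly. Their poses are not given: they have to be found in the camera images.
- rack: Spice rack, fixed to the worktop: a steel channel 64 mm wide inside, 334 mm long, open at the top, along its own y axis. Origin on the worktop under the channel's middle; x to its back, z up. The row stands in it at worktop height between a back lip (x 0.032 to 0.036) and the rail, both 26 mm high. The +y end is open but for a wooden foot 14 mm high.
- rack_end (a point): Middle of the inner face (rack y = -0.155) of the rack's fixed wooden end, 30 mm above the worktop; this end is 64 mm high and 15 mm thick. The row is closed up against it.
- rail_mid (a point): Top of the aluminium rail that forms the channel's front side (rack x -0.045 to -0.032, the robot's side), 26 mm above the worktop, at rack y = 0. Five notches 11 mm wide and 25 mm apart are cut into its top; rack y of the notches: 0.0865, 0.0615, 0.0365, 0.0115, -0.0135.
- stop (a joint): Travel (m) of the sliding end stop: 0 at the open end, growing towards the fixed end, limit 0.155. Gap from fixed end to the stop's front = 0.290 - travel. Seated in a notch at 0.0505, 0.0755, 0.1005, 0.1255, 0.1505; within 3 mm of one it is drawn in. Slides with about 1 N, leaves a notch with 5 to 8 N, plus 1 to 4 N friction of the row. Stays where left.
- stop_pin (a joint): Height (m) of the stop's sprung detent pin, seen by the small black knob on the saddle: about -0.0005 while its nose rides on the rail's top, about -0.0037 when it has dropped into a notch. It works by itself.
- stop_back (a point): On the back (+y side) of the sliding stop's plate, 85 mm above the worktop, mid-channel; rack's axes; moves with the stop. Push here, high up, towards rack -y, so that the gripper stays above the jars. Plate: upright steel sheet 4 mm thick, x -0.049 to 0.031, 5 to 107 mm above the worktop. A black saddle 30 mm long in y, 48 mm high (knob to 67 mm), at its -x side rides on the rail.
- jar_a_mid (a point): Glass spice jar with a yellow screw cap, about 43 mm across and 104 mm tall, 0.12 kg, standing upright in the rack's channel with gaps to its neighbours; this point is its centre, half-way up.
- jar_b_mid (a point): Glass spice jar with a green screw cap, about 43 mm across and 104 mm tall, 0.12 kg, standing upright in the rack's channel with gaps to its neighbours; this point is its centre, half-way up.
- jar_c_mid (a point): Glass spice jar with a red screw cap, about 43 mm across and 102 mm tall, 0.12 kg, standing upright in the rack's channel with gaps to its neighbours; this point is its centre, half-way up.
- tin_mid (a point): Small food tin, 57 mm across and 72 mm tall, 0.12 kg; it stands either in the rack's row or outside it on the worktop. This point is its centre, half-way up.
- dropper_mid (a point): Small brown dropper bottle with a black bulb, 33 mm across and 102 mm tall, 0.08 kg; it stands outside the rack when the tin is in the row, and in the row when the tin is outside. This point is its centre, half-way up.
- mug_1: Bystander: white dotted mug behind the rack, 63x88x54 mm; origin under its middle.
- mug_2: Bystander: dark mug behind the rack, 66x93x49 mm; origin under its middle.
- garlic: Bystander: garlic bulb right of the rack, 56 mm; origin under its middle.
- mill: Bystander: wooden pepper mill, 58 mm across, 150 mm tall, behind and left of the rack; origin under its middle.
There are look-alikes about, which are no part of the job. Leave any pink or purple look-alike of the part that bears tin_mid alone.

How it is judged (in metres and radians):
At the end, for the whole second after the job is handed in: The stop is at rest, pin below -0.002 (dropped), within 3 mm of 0.1005 travel with the tin in the row, or of 0.1255 with the dropper bottle in it; those four stand upright (0.12 rad) and still in the channel; the fifth thing moved under 20 mm (x of jar_a_mid in the frame of rack between -0.03 and 0.03 m and y of jar_a_mid in the frame of rack between -0.15 and 0.03 m and angle between each of jar_a_mid, jar_b_mid, jar_c_mid's own z axis and vertical below 0.12 rad and x of jar_b_mid in the frame of rack between -0.03 and 0.03 m and y of jar_b_mid in the frame of rack between -0.15 and 0.03 m and x of jar_c_mid in the frame of rack between -0.03 and 0.03 m and y of jar_c_mid in the frame of rack between -0.15 and 0.03 m and ((x of tin_mid in the frame of rack between -0.03 and 0.03 m and y of tin_mid in the frame of rack between -0.15 and 0.03 m and angle between tin_mid's own z axis and vertical below 0.12 rad and value of joint stop between 0.0975 and 0.1035 m and distance of dropper_mid from where it was at the start of the episode below 0.02 m) or (x of dropper_mid in the frame of rack between -0.03 and 0.03 m and y of dropper_mid in the frame of rack between -0.15 and 0.03 m and angle between dropper_mid's own z axis and vertical below 0.12 rad and value of joint stop between 0.1225 and 0.1285 m and distance of tin_mid from where it was at the start of the episode below 0.02 m)) and value of joint stop_pin below -0.002 m and velocity of joint stop between -0.005 and 0.005 m/s and linear speed of each of jar_a, jar_b, jar_c, tin, dropper below 0.02 m/s); the robot touches nothing.
It fails at once if a jar, the tin or the bottle is lifted off the worktop (height (world z) of any of jar_a_mid, jar_b_mid above 0.072 m or height (world z) of any of jar_c_mid, dropper_mid above 0.071 m or height (world z) of tin_mid above 0.056 m).
It fails at once if a jar, the tin or the bottle is tipped over (angle between any of jar_a_mid, jar_b_mid, jar_c_mid, tin_mid, dropper_mid's own z axis and vertical above 0.45 rad).
It fails at once if the stop's plate is pinched between the fingers instead of pushed (contact force between the fingers and stop above 1 N and y of the grasp point in the frame of stop_back between -0.006 and 0.001 m and x of the grasp point in the frame of stop_back between -0.055 and 0.035 m and z of the grasp point in the frame of stop_back below 0.04 m).
It fails at once if the row is rammed or squeezed hard (over 40 N on a jar, the tin or the bottle) (contact force between any of jar_a, jar_b, jar_c, tin, dropper and rack above 40 N or contact force between any of jar_a, jar_b, jar_c, tin, dropper and stop above 40 N).
It fails at once if one of the things standing around is shoved about (distance of any of mug_1, mug_2, garlic, mill from where it was at the start of the episode above 0.03 m).
It also fails if it takes over 48 s, if anything falls off the work surface, if the arm or the gripper's body presses on something with over 40 N, if the wrist force passes 120 N, or if a joint passes its speed limit or range.

## Working session

There is one attempt and no reset: what is moved stays moved. The work goes in short steps, Python scripts to look and compute and a shell command to move; the robot and the scene stay as the last step left them, time stands still between calls to the robot, and variables do not carry over. Pictures are saved under pics/ and viewed, and the job is handed in when it is done.

```bash
ls; mkdir -p pics
python3 - <<'E'
from bench import r
import cv2, numpy as np
print(r.sense())
for c in ("scene","top"):
    p,d=r.snapshot(c); cv2.imwrite(f"pics/{c}0.png",p); np.save(f"pics/{c}0.npy",d)
    print(c,r.get_calibration(c))
    for t in ("rack_end","rail_mid","stop_back","jar_a_mid","tin_mid","dropper_mid"):
        print(t,[(np.round(x['pixel']).tolist(),round(x['conf'],2)) for x in r.landmark_of(t,c)])
E
```

```text
pics
{'time': 0.0, 'joint_pos': array([-7.30768920e+01,  7.51625442e+00,  8.53307049e+01,  1.26487530e-03,
        8.72600744e+01, -4.89578642e+00]), 'qd': array([-0.07914249,  0.02976505,  0.02064641,  0.06181835,  0.06123987,
       -0.05506407]), 'joint_efforts': array([-8.16123211e-04, -5.69395566e+01, -5.00554097e+01, -4.14234119e-04,
        1.42987934e-02,  1.15494583e-05]), 'tool_pos': array([ 222.84491481, -556.48744637,  230.21880614]), 'tcp_rot': array([-1.79893465e+02, -1.03933429e-02,  2.18188231e+01]), 'ft_force': array([-0.21228005,  0.30445622, -0.82892177]), 'wrist_torque': array([-0.02391762, -0.01938293,  0.0202335 ]), 'finger_gap': 85.89356028625009}
scene {'mtx': array([[439.26688972,   0.        , 324.24507947],
       [  0.        , 439.26688972, 200.95431809],
       [  0.        ,   0.        ,   1.        ]]), 'cam_to_world': array([[-4.97128007e-01, -4.10130678e-01,  7.64628388e-01,
        -4.44736605e+02],
       [-8.67523451e-01,  2.18349669e-01, -4.46907691e-01,
         5.52847153e+02],
       [ 1.63341990e-02, -8.85503388e-01, -4.64345717e-01,
       
[... 491 characters left out ...]
       ,   0.        ,   1.        ]]), 'cam_to_world': array([[-5.59239671e-03, -9.88916372e-01,  1.48368239e-01,
         3.73595232e+02],
       [-9.99529094e-01,  1.05135729e-03, -3.06673369e-02,
         1.68600765e+01],
       [ 3.01714435e-02, -1.48469875e-01, -9.88456565e-01,
         1.26943990e+03],
       [ 0.00000000e+00,  0.00000000e+00,  0.00000000e+00,
         1.00000000e+00]])}
rack_end [([336.0, 217.0], 0.92)]
rail_mid [([280.0, 233.0], 0.87), ([232.0, 216.0], 0.51)]
stop_back [([230.0, 213.0], 0.52)]
jar_a_mid [([299.0, 218.0], 0.57), ([184.0, 164.0], 0.43)]
tin_mid [([359.0, 256.0], 0.84), ([320.0, 214.0], 0.6), ([255.0, 218.0], 0.44)]
dropper_mid [([423.0, 247.0], 0.66)]
```

View pics/scene0.png

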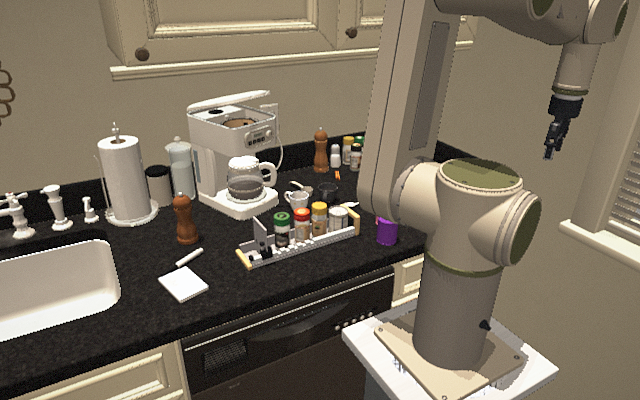

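View pics/top0.png

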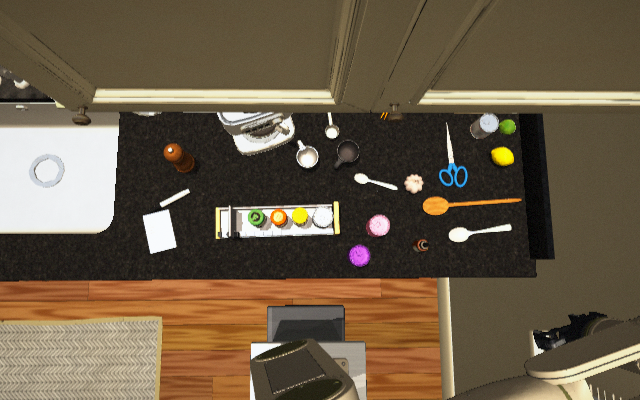

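Run:
```python
import cv2
t=cv2.imread('pics/top0.png')[140:300,160:460]; cv2.imwrite('pics/tc.png',cv2.resize(t,None,fx=2.6,fy=2.6,interpolation=2))
t=cv2.imread('pics/scene0.png')[130:290,200:460]; cv2.imwrite('pics/sc.png',cv2.resize(t,None,fx=3,fy=3,interpolation=2))
```

```text
(no output)
```

View pics/tc.png

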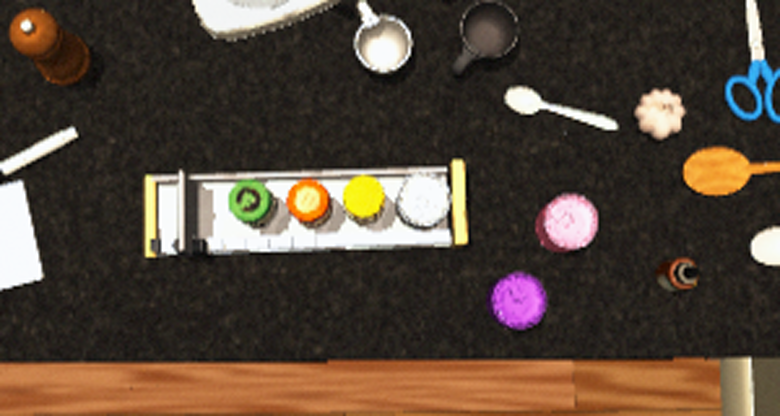

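View pics/sc.png

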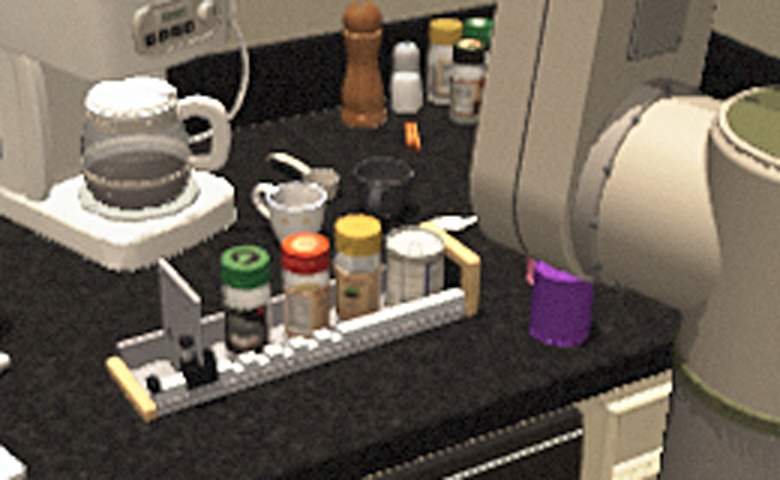

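Scene: the wooden rack lies at top px (218–338, 202–238). In the row from left to right are green (257,217), red/orange (279,217), yellow (300,215) and the plain white/silver tin (323,216). The plate is at about (230,221).

- **Candidates for tin_mid:** silver tin in the row (323,216); pink (378,226) and purple (359,256), which are look-alikes to leave alone.
- **Candidates for dropper_mid:** brown bottle (423,246) outside the rack.
- **Candidates for the stop's plate:** upright sheet with black saddle (230,221); the left wooden foot (218,222) is not it.

So the tin is in the row and the target travel is 0.1005. Next I measure the rack frame.

```bash
cat > h.py <<'E'
from bench import r
import cv2, numpy as np
def dep(c,uv,z=None,d=None):
    K=r.get_calibration(c); M=K['mtx'];T=K['cam_to_world']
    uv=np.atleast_2d(uv).astype(float)
    ray=np.c_[(uv[:,0]-M[0,2])/M[0,0],(uv[:,1]-M[1,2])/M[1,1],np.ones(len(uv))]
    R=ray@T[:3,:3].T
    s=(z-T[2,3])/R[:,2] if d is None else d
    return R*np.asarray(s)[:,None]+T[:3,3]
def cloud(c,d,box):
    u0,v0,u1,v1=box
    v,u=np.mgrid[v0:v1,u0:u1]; uv=np.c_[u.ravel(),v.ravel()]
    dd=d[v0:v1,u0:u1].ravel(); k=dd>0
    return uv[k],dep(c,uv[k],d=dd[k])
E
python3 - <<'E'
from h import *
p=cv2.imread('pics/top0.png'); d=np.load('pics/top0.npy')
uv,P=cloud('top',d,(205,195,350,245))
hsv=cv2.cvtColor(p,cv2.COLOR_BGR2HSV)[uv[:,1],uv[:,0]]
wood=(hsv[:,0]>12)&(hsv[:,0]<32)&(hsv[:,1]>60)&(hsv[:,2]>120)
for nm,m in (("Rend",wood&(uv[:,0]>330)&(P[:,2]>55)),("Lfoot",wood&(uv[:,0]<226)&(P[:,2]>8)),("plate",(uv[:,0]>222)&(uv[:,0]<236)&(P[:,2]>97))):
    Q=P[m]; 
    if len(Q)==0: print(nm,0); continue
    rect=cv2.minAreaRect(Q[:,:2].astype(np.float32))
    print(nm,len(Q),Q.mean(0).round(1),np.median(Q[:,2]).round(1),np.percentile(Q,[1,99],axis=0).round(0).tolist(),rect)
for nm,z in(("rack_end",30),("rail_mid",26),("stop_back",85)):
    x=r.landmark_of(nm,'top')
    print(nm,[(dep('top',k['pixel'],z).round(1),k['conf']) for k in x[:2]])
E
```

```text
Rend 164 [492.1 -80.   63.3] 63.2 [[450.0, -88.0, 57.0], [536.0, -73.0, 71.0]] ((492.8624267578125, -79.92858123779297), (86.02316284179688, 14.444602012634277), 1.393530249595642)
Lfoot 110 [485.6 254.5  13. ] 12.5 [[440.0, 247.0, 8.0], [525.0, 262.0, 28.0]] ((483.2457275390625, 254.2252197265625), (86.04660034179688, 14.96634292602539), 1.240281105041504)
plate 65 [482.3 205.1 106.2] 105.9 [[441.0, 203.0, 102.0], [520.0, 210.0, 113.0]] ((480.09564208984375, 205.9317626953125), (79.00086975097656, 6.040838718414307), 2.2091822624206543)
rack_end [(array([[497.5, -81.6,  30. ]]), 0.92)]
rail_mid [(array([[454. ,  75.6,  26. ]]), 0.87), (array([[501.2, 211.4,  26. ]]), 0.51)]
stop_back [(array([[503. , 207.9,  85. ]]), 0.52)]
```

```bash
python3 -m crank '[[[0.032,-0.038,0,0,0,-0.12],[0.064,-0.076,0,0,0,-0.24],[0.096,-0.114,0,0,0,-0.36],[0.128,-0.152,0,0,0,-0.48],[0.160,-0.190,0,0,0,-0.60],[0.192,-0.228,0,0,0,-0.72],[0.224,-0.266,0,0,0,-0.84],[0.256,-0.304,0,0,0,-0.96],[0.288,-0.342,0,0,0,-1.09],[0.320,-0.380,0,0,0,-1.215]]]' 1 30
```

```text
time: 2.1
tool_pos: [379.2, -83.8, 231.7]
tcp_rot: [179.9, 0.0, 91.7]
ft_force: [0.0, 0.3, 0.1]
finger_gap: 0.3
```

```bash
python3 -m crank '[[[0.045,0.017,0,0,0,0],[0.090,0.034,0,0,0,0],[0.135,0.051,0,0,0,0],[0.180,0.068,0,0,0,0],[0.225,0.085,0,0,0,0],[0.270,0.102,0,0,0,0],[0.305,0.115,0,0,0,0],[0.322,0.119,0,0,0,0],[0.322,0.119,0,0,0,0.005]]]'
python3 - <<'E'
from h import *
s=r.sense(); print(s['tool_pos'].round(1),s['tcp_rot'].round(2))
for c in ("scene","top"):
    p,d=r.snapshot(c); np.save(f'pics/{c}1.npy',d); cv2.imwrite(f"pics/{c}1.png",p)
b=cv2.imread('pics/scene1.png')[60:290,150:460]; cv2.imwrite('pics/s1.png',cv2.resize(b,None,fx=2.5,fy=2.5,interpolation=2))
E
```

```text
time: 3.22
tool_pos: [488.6, 241.9, 231.4]
tcp_rot: [180.0, 0.0, 91.4]
ft_force: [0.1, 0.2, -0.3]
finger_gap: 0.4
[488.6 241.9 231.4] [1.7996e+02 5.0000e-02 9.1440e+01]
```

View pics/s1.png

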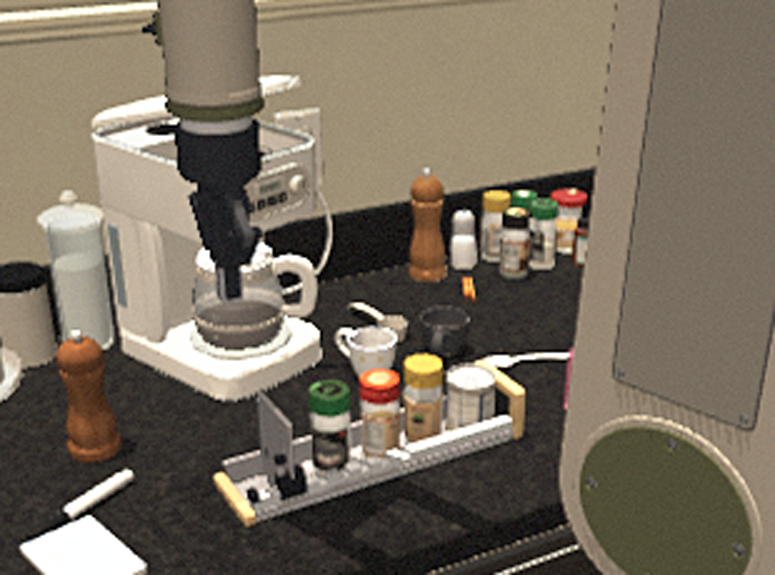

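View pics/top1.png

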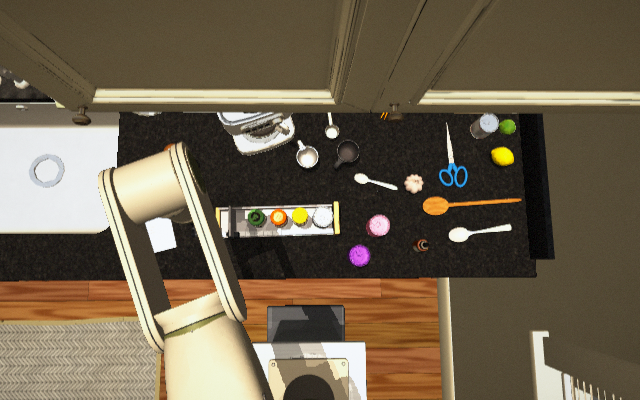

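The gripper hangs shut behind the plate (scene crop: tip about (228,295), plate about (275,440)), with free space below it. I descend.

```bash
python3 -m crank '[[[0,0,0.03,0,0,0],[0,0,0.06,0,0,0],[0,0,0.09,0,0,0],[0,0,0.12,0,0,0],[0,0,0.14,0,0,0],[0,0,0.155,0,0,0],[0,0,0.156,0,0,0],[0,0,0.156,0,0,0]]]'
python3 - <<'E'
from h import *
for c in ("scene","top"):
    p,d=r.snapshot(c); np.save(f'pics/{c}2.npy',d); cv2.imwrite(f"pics/{c}2.png",p)
b=cv2.imread('pics/scene2.png')[150:290,200:400]; cv2.imwrite('pics/s2.png',cv2.resize(b,None,fx=4,fy=4,interpolation=2))
E
```

```text
time: 4.32
tool_pos: [489.4, 240.3, 76.5]
tcp_rot: [179.9, 0.0, 91.3]
ft_force: [0.2, 0.4, -0.0]
finger_gap: -0.0
```

View pics/s2.png

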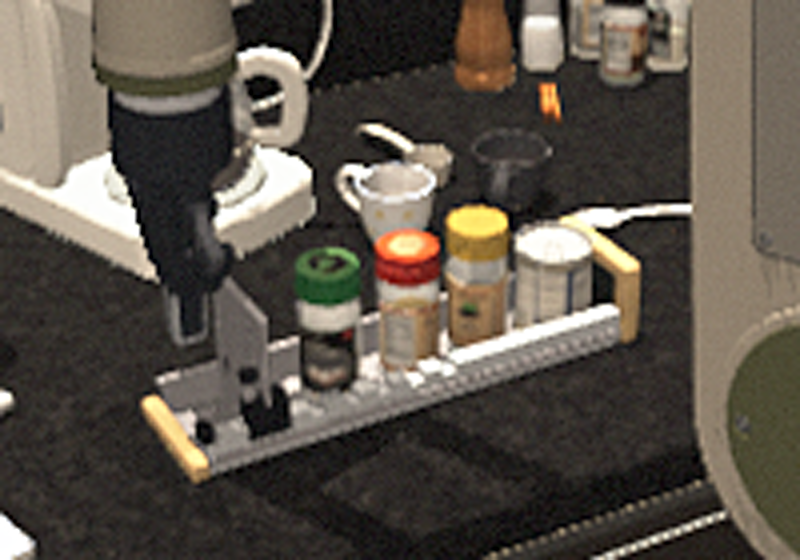

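Fingertips (about (190,320) in the crop) stand behind the plate, clear of everything. I start pushing towards tool −x, slowly.

```bash
python3 -m crank '[[[-0.004,0,0,0,0,0],[-0.008,0,0,0,0,0],[-0.011,0,0,0,0,0],[-0.014,0,0,0,0,0],[-0.017,0,0,0,0,0],[-0.019,0,0,0,0,0],[-0.021,0,0,0,0,0],[-0.023,0,0,0,0,0],[-0.025,0,0,0,0,0],[-0.027,0,0,0,0,0]]]'; python3 -m crank '[[[-0.002,0,0,0,0,0],[-0.004,0,0,0,0,0],[-0.006,0,0,0,0,0],[-0.008,0,0,0,0,0],[-0.01,0,0,0,0,0]]]'
python3 - <<'E'
from h import *
for c in ("scene","top"):
    p,d=r.snapshot(c); np.save(f'pics/{c}3.npy',d); cv2.imwrite(f"pics/{c}3.png",p)
b=cv2.imread('pics/scene3.png')[150:290,200:400]; cv2.imwrite('pics/s3.png',cv2.resize(b,None,fx=4,fy=4,interpolation=2))
E
```

```text
time: 5.68
tool_pos: [490.3, 213.6, 76.9]
tcp_rot: [179.8, 0.0, 91.3]
ft_force: [-0.2, 2.5, -0.7]
finger_gap: -0.1
time: 6.3
tool_pos: [490.5, 203.5, 76.8]
tcp_rot: [179.8, 0.0, 91.3]
ft_force: [1.1, 1.9, -2.1]
finger_gap: 0.4
```

View pics/s3.png

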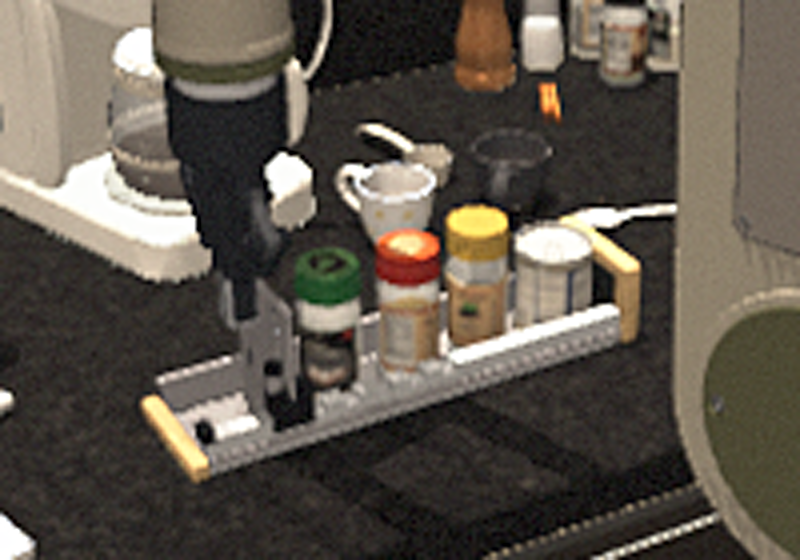

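View pics/top3.png

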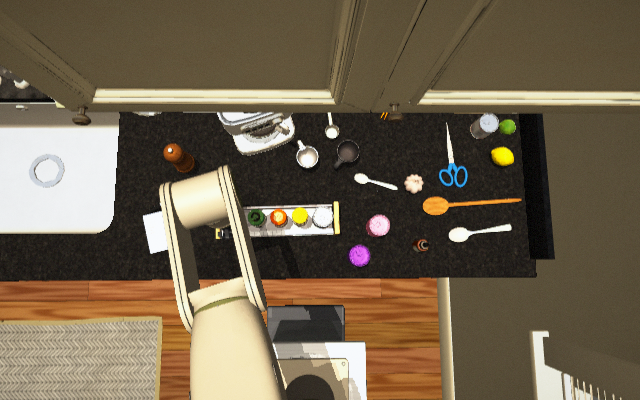

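The plate moves with the fingers, about 2 N, and the green jar is untouched so far. I continue to feel for the first notch (predicted around TCP y 182).

```bash
python3 -m crank '[[[-0.003,0,0,0,0,0],[-0.006,0,0,0,0,0],[-0.009,0,0,0,0,0],[-0.012,0,0,0,0,0],[-0.015,0,0,0,0,0]]]'
python3 -m crank '[[[-0.0015,0,0,0,0,0],[-0.003,0,0,0,0,0]]]'
python3 -m crank '[[[-0.0015,0,0,0,0,0],[-0.003,0,0,0,0,0]]]'
python3 -m crank '[[[-0.0015,0,0,0,0,0],[-0.003,0,0,0,0,0]]]'
python3 -m crank '[[[-0.001,0,0,0,0,0],[-0.002,0,0,0,0,0]]]'
python3 -m crank '[[[-0.001,0,0,0,0,0],[-0.002,0,0,0,0,0]]]'
```

```text
time: 7.02
tool_pos: [490.9, 187.6, 76.9]
tcp_rot: [179.9, 0.1, 91.3]
ft_force: [0.1, -0.2, -0.5]
finger_gap: 0.2
time: 7.28
tool_pos: [490.9, 184.3, 76.9]
tcp_rot: [179.9, 0.1, 91.3]
ft_force: [0.7, 0.2, -0.9]
finger_gap: 0.1
time: 7.52
tool_pos: [491.0, 182.5, 76.9]
tcp_rot: [179.8, -0.0, 91.3]
ft_force: [-0.1, 7.9, -2.4]
finger_gap: 0.2
time: 7.78
tool_pos: [491.0, 180.6, 76.9]
tcp_rot: [179.8, -0.1, 91.4]
ft_force: [0.2, 5.4, -1.6]
finger_gap: -0.2
time: 8.02
tool_pos: [491.1, 178.9, 77.0]
tcp_rot: [179.8, -0.2, 91.4]
ft_force: [0.0, 4.7, -1.3]
finger_gap: 0.0
time: 8.28
tool_pos: [491.1, 176.7, 76.9]
tcp_rot: [179.8, -0.2, 91.4]
ft_force: [0.4, 2.4, -0.6]
finger_gap: -0.0
```

Notch 1 felt: force 0 at y 187.6–184.3 (stop drawn ahead), peak near 182.5. I go on to notch 2, predicted around y 158.

```bash
python3 -m crank '[[[-0.002,0,0,0,0,0],[-0.004,0,0,0,0,0],[-0.006,0,0,0,0,0],[-0.008,0,0,0,0,0],[-0.010,0,0,0,0,0],[-0.012,0,0,0,0,0]]]'
python3 -m crank '[[[-0.001,0,0,0,0,0],[-0.002,0,0,0,0,0]]]'
python3 -m crank '[[[-0.001,0,0,0,0,0]]]'
python3 -m crank '[[[-0.001,0,0,0,0,0]]]'
python3 -m crank '[[[-0.001,0,0,0,0,0]]]'
python3 -m crank '[[[-0.001,0,0,0,0,0]]]'
python3 - <<'E'
from h import *
for c in ("scene",):
    p,d=r.snapshot(c); cv2.imwrite(f"pics/{c}4.png",p)
b=cv2.imread('pics/scene4.png')[150:290,200:400]; cv2.imwrite('pics/s4.png',cv2.resize(b,None,fx=4,fy=4,interpolation=2))
E
```

```text
time: 9.02
tool_pos: [491.4, 164.5, 76.9]
tcp_rot: [179.8, -0.1, 91.4]
ft_force: [0.4, 2.2, 0.1]
finger_gap: -0.4
time: 9.28
tool_pos: [491.5, 162.2, 77.0]
tcp_rot: [179.8, -0.1, 91.4]
ft_force: [0.7, 1.7, -0.1]
finger_gap: 0.2
time: 9.4
tool_pos: [491.5, 160.9, 76.9]
tcp_rot: [179.8, -0.1, 91.4]
ft_force: [-0.6, -0.3, 1.1]
finger_gap: 0.0
time: 9.52
tool_pos: [491.4, 159.5, 76.8]
tcp_rot: [179.8, -0.1, 91.3]
ft_force: [0.5, 0.0, -0.6]
finger_gap: 0.2
time: 9.65
tool_pos: [491.4, 158.6, 76.8]
tcp_rot: [179.8, -0.1, 91.3]
ft_force: [0.6, 4.8, -0.9]
finger_gap: -0.1
time: 9.78
tool_pos: [491.4, 158.3, 76.9]
tcp_rot: [179.8, -0.2, 91.3]
ft_force: [1.4, 7.4, -1.1]
finger_gap: 0.1
```

View pics/s4.png

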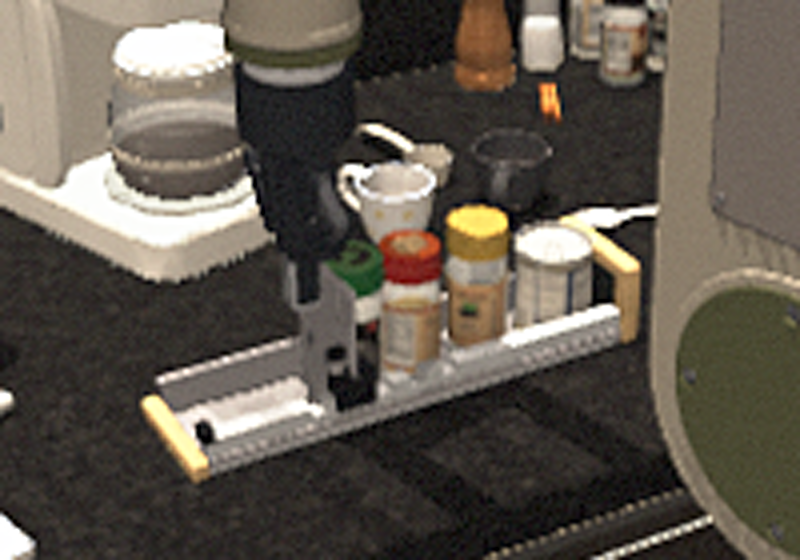

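Notch 2 seats at y about 159, so the third (target 0.1005) seats at about 134 and captures from about 137. The green jar now goes with the plate, upright.

```bash
python3 -m crank '[[[-0.001,0,0,0,0,0],[-0.002,0,0,0,0,0],[-0.003,0,0,0,0,0],[-0.005,0,0,0,0,0],[-0.007,0,0,0,0,0],[-0.009,0,0,0,0,0],[-0.011,0,0,0,0,0],[-0.013,0,0,0,0,0],[-0.015,0,0,0,0,0],[-0.017,0,0,0,0,0]]]'
python3 -m crank '[[[-0.0005,0,0,0,0,0],[-0.001,0,0,0,0,0]]]'
python3 - <<'E'
from h import *
for c in ("scene",):
    p,d=r.snapshot(c); cv2.imwrite(f"pics/{c}5.png",p)
b=cv2.imread('pics/scene5.png')[150:290,200:400]; cv2.imwrite('pics/s5.png',cv2.resize(b,None,fx=4,fy=4,interpolation=2))
E
```

```text
time: 11.08
tool_pos: [491.9, 141.3, 76.9]
tcp_rot: [179.8, -0.2, 91.4]
ft_force: [0.6, 5.2, -0.2]
finger_gap: -0.3
time: 11.32
tool_pos: [491.9, 140.3, 76.9]
tcp_rot: [179.8, -0.2, 91.3]
ft_force: [0.5, 4.5, -1.7]
finger_gap: 0.0
```

View pics/s5.png

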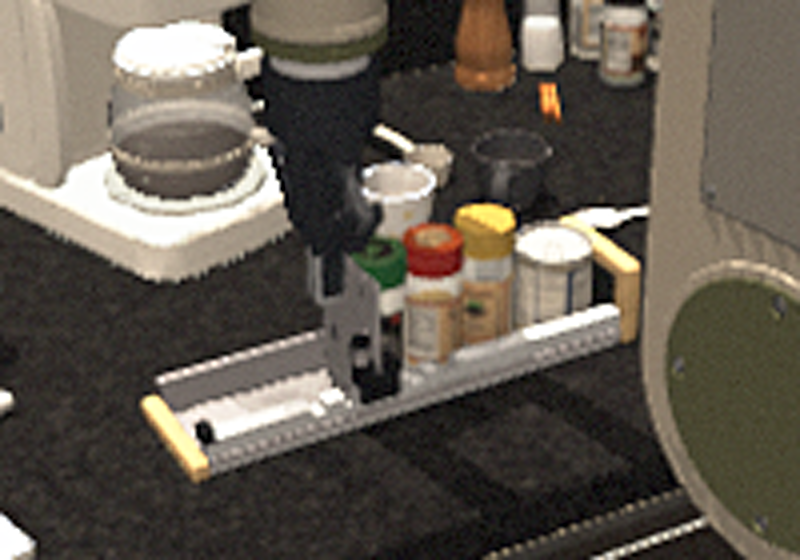

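```bash
python3 -m crank '[[[-0.001,0,0,0,0,0],[-0.001,0,0,0,0,0]]]'
python3 -m crank '[[[-0.001,0,0,0,0,0],[-0.001,0,0,0,0,0]]]'
python3 -m crank '[[[-0.001,0,0,0,0,0],[-0.001,0,0,0,0,0]]]'
```

```text
time: 11.62
tool_pos: [492.0, 138.7, 76.9]
tcp_rot: [179.8, -0.1, 91.3]
ft_force: [1.1, 0.4, -0.0]
finger_gap: 0.0
time: 11.88
tool_pos: [491.9, 137.2, 76.8]
tcp_rot: [179.9, -0.1, 91.3]
ft_force: [0.4, -0.8, 0.3]
finger_gap: 0.0
time: 12.12
tool_pos: [491.8, 135.8, 76.7]
tcp_rot: [179.9, -0.1, 91.3]
ft_force: [-0.0, -0.4, -0.3]
finger_gap: -0.1
```

Force dropped to zero from y 138.7 to 135.8, so the stop was drawn ahead into the notch. I back off, raise and look.

```bash
python3 -m crank '[[[0.01,0,0,0,0,0],[0.025,0,0,0,0,0],[0.045,0,0,0,0,0],[0.045,0,-0.04,0,0,0],[0.045,0,-0.09,0,0,0],[0.07,0,-0.14,0,0,0],[0.11,0,-0.15,0,0,0],[0.15,0,-0.15,0,0,0],[0.19,0,-0.15,0,0,0],[0.19,0,-0.15,0,0,0]]]'
python3 - <<'E'
from h import *
for c in ("scene","top"):
    p,d=r.snapshot(c); np.save(f'pics/{c}6.npy',d); cv2.imwrite(f"pics/{c}6.png",p)
b=cv2.imread('pics/scene6.png')[150:290,200:400]; cv2.imwrite('pics/s6.png',cv2.resize(b,None,fx=4,fy=4,interpolation=2))
t=cv2.imread('pics/top6.png')[170:270,180:440]; cv2.imwrite('pics/t6.png',cv2.resize(t,None,fx=3,fy=3,interpolation=2))
d=np.load('pics/top6.npy')
uv,P=cloud('top',d,(225,195,345,245))
o=np.array([489.5+2.5-.0,82.5]);ey=np.array([-.0244,.9997]);ex=np.array([.9997,.0244])
# rack frame: origin x at y=82.5 -> 497-.025*162.5
o=np.array([493.,82.5]); q=P[:,:2]-o; X=q@ex; Y=q@ey
print('uv range plate')
m=(P[:,2]>97)&(Y>25)&(Y<60)&((X<-25)|(X>22)); print('plate?',m.sum(),np.median(P[m],0),np.percentile(Y[m],[5,50,95]))
h=cv2.cvtColor(cv2.imread('pics/top6.png'),cv2.COLOR_BGR2HSV)[uv[:,1],uv[:,0]]
for nm,lo,hi,s in (('green',40,85,90),('red',0,12,140),('yellow',22,34,160)):
    m=(P[:,2]>96)&(h[:,0]>=lo)&(h[:,0]<=hi)&(h[:,1]>s); print(nm,m.sum(),X[m].mean().round(1),Y[m].mean().round(1),P[m,2].std().round(1),np.median(P[m,2]).round(1))
m=(P[:,2]>64)&(P[:,2]<80)&(Y<-90)&(Y>-152); print('tin',m.sum(),X[m].mean().round(1),Y[m].mean().round(1))
E
```

```text
time: 13.38
tool_pos: [485.9, 329.0, 226.6]
tcp_rot: [179.9, -0.1, 91.5]
ft_force: [0.3, -1.0, -0.7]
finger_gap: 0.2
uv range plate
plate? 35 [458.36087015 119.49455918 105.6190092 ] [35.11293253 37.77404231 40.52350554]
green 168 0.1 14.8 2.4 102.9
red 28 -9.3 -24.4 2.7 101.0
yellow 202 0.4 -71.6 2.4 104.3
tin 320 -0.9 -124.7
```

View pics/s6.png

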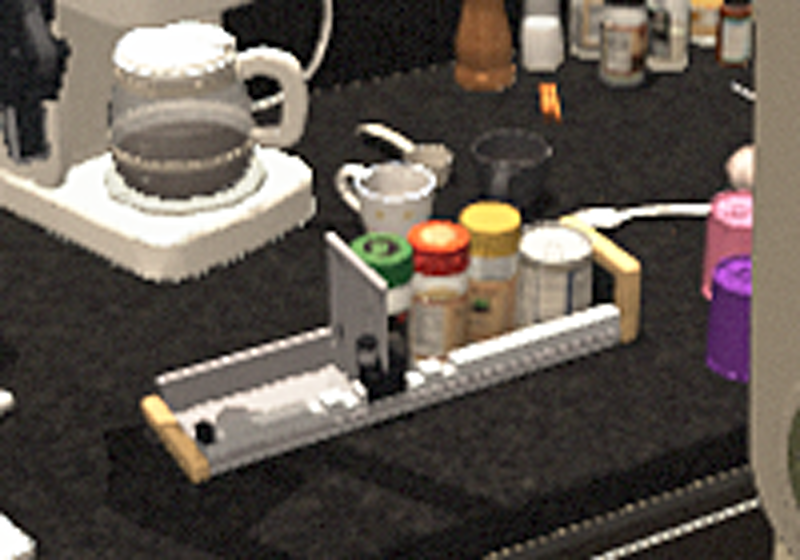

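View pics/t6.png

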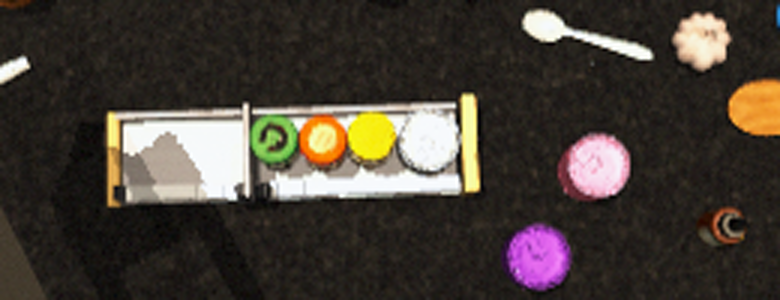

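Run:
```python
import cv2,numpy as np
a=cv2.imread('pics/scene0.png')[228:262,248:278]; b=cv2.imread('pics/scene6.png')[222:256,278:308]; c=cv2.imread('pics/scene5.png')[222:256,275:305]
cv2.imwrite('pics/k.png',np.hstack([cv2.resize(i,None,fx=8,fy=8,interpolation=0) for i in(a,c,b)]))
```

```text
(no output)
```

View pics/k.png

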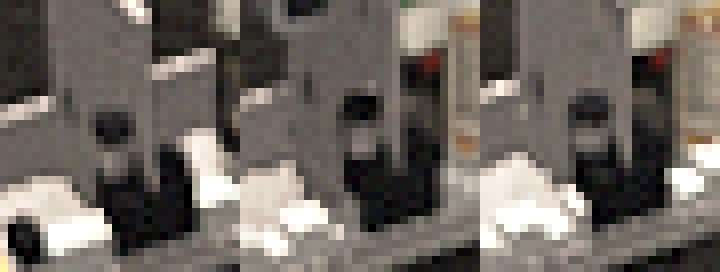

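The crop shows the plate standing alone with the knob a little lower on the saddle than before, but 1–2 px is thin evidence. I'll make a gentle touch test for where the plate's back stands (seated: about y 134).

```bash
python3 -m crank '[[[-0.03,0.001,0,0,0,0],[-0.07,0.001,0,0,0,0],[-0.11,0.002,0,0,0,0],[-0.15,0.003,0,0,0,0],[-0.164,0.003,0.03,0,0,0],[-0.164,0.003,0.07,0,0,0],[-0.164,0.003,0.11,0,0,0],[-0.164,0.003,0.14,0,0,0],[-0.164,0.003,0.15,0,0,0],[-0.164,0.003,0.15,0,0,0]]]'
python3 -m crank '[[[-0.005,0.001,0,0,0,0],[-0.010,0.001,0,0,0,0],[-0.015,0.001,0,0,0,0],[-0.019,0.002,0,0,0,0],[-0.022,0.002,0,0,0,0],[-0.024,0.002,0,0,0,0],[-0.025,0.002,0,0,0,0],[-0.025,0.002,0,0,0,0]]]'
```

```text
time: 14.72
tool_pos: [493.7, 162.2, 76.5]
tcp_rot: [179.9, -0.0, 91.4]
ft_force: [-0.0, -0.0, 0.0]
finger_gap: -0.0
time: 15.72
tool_pos: [496.2, 137.3, 76.5]
tcp_rot: [179.9, -0.0, 91.4]
ft_force: [0.1, 0.2, -1.3]
finger_gap: 0.0
```

```bash
python3 -m crank '[[[-0.001,0,0,0,0,0],[-0.001,0,0,0,0,0]]]'
python3 -m crank '[[[-0.001,0,0,0,0,0],[-0.001,0,0,0,0,0]]]'
python3 -m crank '[[[-0.0007,0,0,0,0,0],[-0.0007,0,0,0,0,0]]]'
```

```text
time: 15.98
tool_pos: [496.2, 136.3, 76.5]
tcp_rot: [179.9, -0.0, 91.4]
ft_force: [0.2, -0.3, 0.5]
finger_gap: 0.4
time: 16.23
tool_pos: [496.3, 135.3, 76.5]
tcp_rot: [179.9, -0.0, 91.4]
ft_force: [-0.2, 0.5, -0.4]
finger_gap: -0.5
time: 16.48
tool_pos: [496.3, 134.5, 76.5]
tcp_rot: [179.9, -0.0, 91.4]
ft_force: [-0.1, 0.1, -0.0]
finger_gap: -0.3
```

```bash
python3 -m crank '[[[-0.0005,0,0,0,0,0],[-0.0005,0,0,0,0,0]]]'
```

```text
time: 16.73
tool_pos: [496.3, 134.1, 76.5]
tcp_rot: [179.9, -0.0, 91.4]
ft_force: [-0.5, 1.8, 0.7]
finger_gap: 0.2
```

Contact at y 134.1, right at the expected seat (159 − 25). The stop is in the third notch. I withdraw for a last look.

```bash
python3 -m crank '[[[0.01,0,0,0,0,0],[0.025,0,0,0,0,0],[0.045,0,0,0,0,0],[0.045,0,-0.04,0,0,0],[0.045,0,-0.09,0,0,0],[0.07,0,-0.14,0,0,0],[0.11,0,-0.15,0,0,0],[0.15,0,-0.15,0,0,0],[0.19,0,-0.15,0,0,0],[0.19,0,-0.15,0,0,0]]]'
python3 - <<'E'
from h import *
o=np.array([493.,82.5]);ey=np.array([-.0244,.9997])
for c in ("scene","top"):
    p,d=r.snapshot(c); cv2.imwrite(f"pics/{c}7.png",p)
    print(c,'change vs 6 in rack:',cv2.absdiff(p,cv2.imread(f'pics/{c}6.png'))[195:245,215:345].mean().round(1))
uv,P=cloud('top',d,(225,195,345,245)); X=(P[:,:2]-o)@np.array([.9997,.0244]); Y=(P[:,:2]-o)@ey
m=(P[:,2]>97)&(Y>25)&(Y<60)&((X<-25)|(X>22)); print(np.median(Y[m]))
a=cv2.imread('pics/scene7.png')[150:290,200:400]; cv2.imwrite('pics/s7.png',cv2.resize(a,None,fx=4,fy=4,interpolation=2))
E
```

```text
time: 17.98
tool_pos: [490.4, 327.3, 226.2]
tcp_rot: [180.0, -0.1, 91.6]
ft_force: [1.1, -0.5, 0.5]
finger_gap: 0.1
scene change vs 6 in rack: 5.1
top change vs 6 in rack: 5.8
36.98925013365126
```

View pics/s7.png

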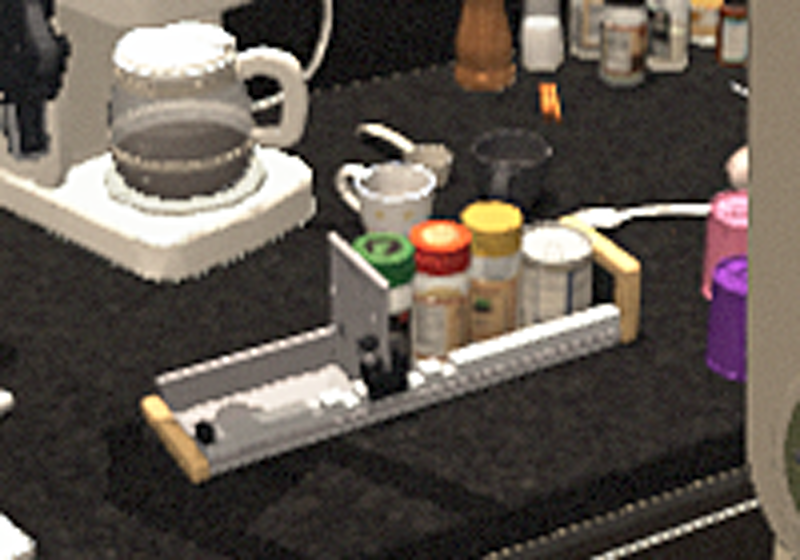

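The row (green (388,260), red (440,245), yellow (492,228), tin (556,250)) stands upright and close between the plate (355,300) and the wooden end (625,285). The gripper is clear.

```bash
python3 -c "
from bench import r
print(r.hand_in())"
```

```text
the job is handed in; nothing more can be done
None
```

I pushed the sliding stop with shut fingers, high on the back of its plate, past the first two notches and left it in the third, travel 0.1005. That is the right notch because the tin was in the row and the dropper bottle stood outside. I handed the job in at about 18 s; no verdict came back.

**Stop position:**
- The pushing force dropped to zero as the stop was drawn into the third notch. A later light touch of about 2 N met the plate at TCP y 134.1 mm. The second notch seated at about 159 mm, so that is the expected 25 mm further on.
- The top camera puts the middle of the plate at rack y 37.0 mm, against 36.5 mm expected.

**Row and surroundings:** In the last picture the four things stand upright and close together, and the pictures show nothing shoved outside the rack. The highest force I read between moves was about 8 N, well under the 40 N limit.

**Weak check:** I could not confirm the pin's drop well by eye. The knob looked lower by only 1–2 pixels, so that rests on the snap and the touch position.

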